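# Set the telescoping pouch stop of the bench sealer to the red size tab

## Task

Set the sealer's pouch stop for the next size. First press the red brake pedal of the blue carriage down to its stop, where it stays by itself and parks the carriage where it stands; then pinch the black head of the telescoping arm so that its yellow lock button is squeezed fully in, and draw the arm out until its black pointer stands at the red tab on the scale. Finish holding it there with the button still squeezed in, so that a colleague can pin it, and leave the tape roll, the marker and the scissors alone.

Things in the scene. Friction and masses are not known exactly. Their poses are not given: they have to be found in the camera images.
- station: Fixed work-table of the green sealer: pale grey sheet-metal deck 270 x 440 mm, top 98 mm above the bench, x -150..120, y -230..210 mm about the origin, which lies on the bench. z up; +y runs along rail and scale to the sealer (174 mm high, its near side at y = 213 mm) and is the way the arm draws out; -x is the side of pedal and scale
- carriage_foot (a point): Blue carriage, 58 x 90 x 45 mm, on the rail; this point is on the deck surface under its centre, axes as the station's. Carries the arm's outer sleeve, 24 mm square, axis 56 mm above the deck, from y = -171 to 54 mm; straps up to 71 mm above the deck. Unbraked it rolls at 2 to 3 N
- carriage (a joint): Place of the carriage along the rail, m, grows to +y of the station, range -0.030 to 0.030
- pedal_pad (a point): Middle of the top of the red ribbed pedal pad, 40 (x) by 42 mm (y), on the -x side of the carriage, 73 mm from its middle (80 mm when down); moves with the pedal. At rest the pad slopes up away from the carriage, its middle about 54 mm above the deck; pressed down it is level, 40 mm above the deck
- pedal (a joint): Angle of the brake pedal, rad: 0 up, about 0.29 down at its stop. Its hinge lies along y, 48 mm from the pad's middle. About 13 N on the pad's middle starts it, less further down; let go before about 0.17 it springs up again, beyond 0.22 it snaps over and stays down, and its heel brakes the carriage (slips at about 20 N)
- head (a point): Grip point in the black squeeze head at the outer end of the arm, 62 mm above the deck, level with the button's middle. Head 34 (x) by 50 mm (y), 36 to 86 mm above the deck; in x 42 mm wide with the button out, 36 mm with it in. Pinch from above, fingers closing along the station's x. Stop blade and pointer at its +y end stay below 36 mm above the deck beside the head
- gauge_arm (a joint): How far the arm is drawn out of the sleeve, m, range 0 to 0.180, grows to +y of the station; parked at about 0.010 at the start. A pin locks it in slots every 10 mm until the button is in. With the button in it slides against a light return spring, about 0.8 N fully in to 3 N fully out, and 1 N of friction; let go, it would draw back to a slot and lock
- lock_button (a joint): Yellow lock button, 30 x 28 mm, on the head's -x face: m pressed in, 0 out, 0.006 fully in; springy, 6 N at first to 11 N fully in; the pin is clear and the arm free beyond about 0.0033. Moves to +x of the station, and out again when let go
- pointer (a point): Tip of the black pointer on the stop blade, just above the scale; 26 mm ahead (+y) of the head's grip point and 45 mm to its -x side
- red_tab: Red plastic tab clipped on the white scale strip in front of the arm's path, 30 x 10 mm, with a thin raised fin across the strip that marks the set length; fixed. Origin in its middle, under the fin, 101 mm above the bench; axes as the station's. The pointer stands at it when both have the same place along the station's y axis
- green_tab: The same tab in green, for another size; not to be used now. It and the blue one change places with the red one between starts
- blue_tab: The same tab in blue, for another size
- tape: Roll of brown packing tape, 93 mm across and 48 mm high, loose, flat on the deck behind the sleeve; origin under its middle
- marker: Black and white marker pen, 135 mm long, loose on the bench in front of the deck
- scissors: Red-handled scissors, 199 mm long, loose on the bench in front of the deck

How it is judged:
By the outcome, as a careful person would: the job done as asked, in the order asked, and still so for the second after the job is handed in, while the arm keeps its last pose, push and grip.
It also fails if it takes over 45 s, if anything falls off the work surface, if the arm or the gripper's body presses on something with over 40 N, if the wrist force passes 120 N, or if a joint passes its speed limit or range.

## Robot

A 6-joint arm with a two-finger parallel gripper is mounted at the origin on a cart in front of the work surface, level with it; the furniture and walls round the work are solid. World frame = base frame: x ahead of the robot, y to its left, z up, the work surface at z = 0. Lengths are in mm, angles in rad, forces in N, time in s.
With the tool pointing down it reaches from about 250 to 775 mm from the base axis. Payload 8.9 kg.
Tool frame: the origin (TCP) lies midway between the tips of the shut fingers; the grasp point (between the pads) lies 19 mm behind it; z points along the fingers, y is the line along which they close (so a half turn about z gives the same grasp; the last joint's range is limited). The gripper opens to 85 mm and grips with 20 to 120 N. Pads are 22 mm wide; open, the fingers measure 114 mm over their backs; the gripper's body (76 mm by 85 mm) begins 54 mm behind the grasp point. The pads swing forward as they close: fully open they stand 13 mm farther back than shut.
Start: joints at [1.003, 0.291, -0.153, 1.127, 0, 1.431], TCP at [218.278, 477.471, 231.305] pointing down, gripper open.
Joint ranges: [-2.52, 2.52], [-0.91, 1.74], [-1.3, 1.37], [-1.96, 2.02], [-1.52, 1.47], [-3.14, 3.14]. Speed limits (rad/s): [2.22, 2.22, 2.79, 3.14, 3.14, 3.14].

## Interface

Orientations are given as a unit quaternion [x, y, z, w].
In Python, from workcell import ctrl, viewer gives the robot as it stands.
- The arm moves only by the tool play_rows, never from a script. Its argument "commands" is a list of rows, each a list of 3 entries, a list of its own where there are three numbers: the turn, a rotation vector about the tool's x, y, z in parts of the range, where 1.0 means 4 rad, then the shift along the tool's x, y, z in a scale on which 1.0 is 1000 mm, then the closure, from 0 (fully open) to 1 (shut). A call has 1 to 8 rows; each row is the pose to reach, as a shift and turn from the pose commanded when the call began, along the tool's axes at that moment; what a row does not reach only later rows make up. A row lasts 1/12 s, in which the tool goes at most 41.7 mm and 7.16 degrees, less where a joint would pass 70% of its speed; a pose out of reach is approached as far as the arm can. A call with a gripper value outside its range is refused whole. The fingers move at their own pace and stop on an object; "grip_force" is the grip in N (left out, the last holds). Time passes only in rows, so rows that repeat a pose let the fingers close. It gives the time, the measured TCP pose, the force, the opening and the grip force at its end, in the units of the state.
- ctrl.state(): the state, without advancing time (a new reading comes with each control period).
- viewer.read_camera(name): name is "scene" or "top" or "wrist"; returns (picture, depth): 480x640x3 uint8, blue, green, red; 480x640 float32, mm along the optical axis (not along the pixel's ray), 0 where there is no reading.
- viewer.camera_params(name): a dict with "camera_matrix" (3x3 intrinsics, pixels), "T" (4x4, takes a point from camera to world coordinates). Camera axes: x right, y down, z forward; pixel columns grow to the right and rows downward; lengths in mm; the calibration is good to about 2 mm. A picture is of the moment at which its call begins: read the wrist's pose just before it. camera_params takes no time and is no camera call; for the wrist camera it gives the pose at the moment of the call.
- ctrl.sign_off(): hands the job in; it is judged then, once.
The state is a dict: "time_s": time; "joint_pos": joint angles; "joint_vel": joint speeds; "joint_efforts": joint torques, N m; "eef_pos": TCP position; "ee_rot": TCP orientation; "force": force on the tool from outside, world axes, zero at the start; "moment": the same for the moment, N m; "finger_gap": opening from 0.0 (shut) to 1.0 (fully open); "gripper_force": force on a finger pad.
Only numpy, scipy, OpenCV 4.12 (cv2) and the standard library are available. Lean on these libraries where they do the work, as an engineer would, in place of code of your own. Each camera call takes 0.05 s, during which the arm holds its last target. There are 200 camera calls.

## Working session

There is one attempt and no reset: what is moved stays moved. The work goes in short steps, Python scripts to look and compute and a tool call to move; the robot and the scene stay as the last step left them, time stands still between calls to the robot, and variables do not carry over. Pictures are saved under pics/ and viewed, at most 10 in all, crops included, and the job is handed in when it is done.

Besides the shell and the picture viewer there is one more tool, called as name(argument=value, ...), one argument or row to a line, values as JSON. play_rows: Moves the arm, as the interface text tells. Its arguments: {"type":"object","properties":{"commands":{"type":"array"},"grip_force":{"type":"number"}},"required":["commands"]}

```bash
mkdir -p pics; ls; python3 - <<'E'
from workcell import ctrl, viewer
import cv2,numpy as np
s=ctrl.state();print(s)
ims=[]
for n in("scene","top"):
    p,d=viewer.read_camera(n);c=viewer.camera_params(n);print(n,c)
    cv2.imwrite(f"pics/{n}0.png",p);np.savez(f"{n}0.npz",p=p,d=d,K=c["camera_matrix"],T=c["T"])
E
```

```text
pics
{'time_s': 0.0, 'joint_pos': array([ 1.00269244e+00,  2.91296630e-01, -1.54116432e-01,  1.12667151e+00,
        3.02311049e-06,  1.43149521e+00]), 'joint_vel': array([ 1.83783808e-03, -9.32680536e-04,  6.77256642e-04,  1.35950278e-03,
        6.91201719e-05, -5.06432491e-04]), 'joint_efforts': array([-1.32766279e-03, -5.37146473e+01,  3.31368971e+01,  1.59627636e-02,
       -2.11392608e-04, -1.19334959e-05]), 'eef_pos': array([218.05254783, 477.11122359, 230.72748838]), 'ee_rot': array([ 2.12762516e-01,  9.77103729e-01, -6.03727667e-04, -2.24525689e-04]), 'force': array([0.2320452 , 0.18172724, 0.19992978]), 'moment': array([-0.05111541,  0.00323524, -0.01326739]), 'gripper_force': 0.0, 'finger_gap': 1.0040880768369544}
scene {'camera_matrix': array([[445.25981037,   0.        , 320.90969188],
       [  0.        , 445.25981037, 235.87599378],
       [  0.        ,   0.        ,   1.        ]]), 'T': array([[-5.50326431e-01, -6.42942736e-01,  5.32696403e-01,
         6.20944745e+01],
       [-8.34944661e-01,  4.25962150e-01, -3.48458979e-01,
         6.11950108e+01],
       [-2.86933586e-03, -6.36538204e-01, -7.71239834e-01,
         7.79770738e+02],
       [ 0.00000000e+00,  0.00000000e+00,  0.00000000e+00,
         1.00000000e+00]])}
top {'camera_matrix': array([[449.8368801 ,   0.        , 313.13898774],
       [  0.        , 449.8368801 , 242.60427479],
       [  0.        ,   0.        ,   1.        ]]), 'T': array([[ 4.53060927e-03, -9.85689050e-01,  1.68512820e-01,
         3.59033188e+02],
       [-9.99988810e-01, -4.23645368e-03,  2.10507766e-03,
        -2.44782768e+02],
       [-1.36105525e-03, -1.68520471e-01, -9.85697214e-01,
         9.61818087e+02],
       [ 0.00000000e+00,  0.00000000e+00,  0.00000000e+00,
         1.00000000e+00]])}
```

View pics/top0.png

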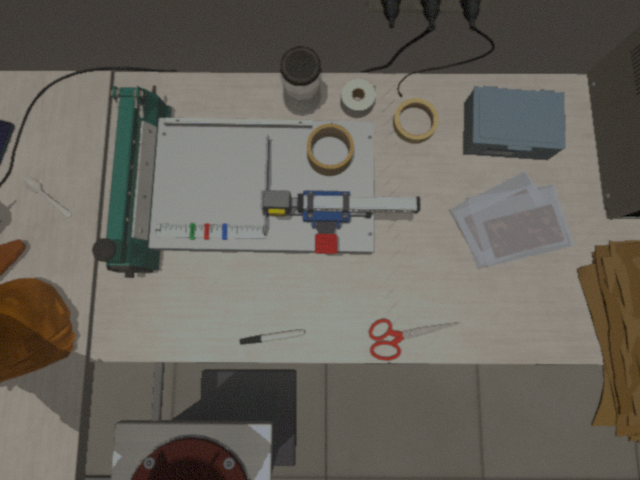

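View pics/scene0.png

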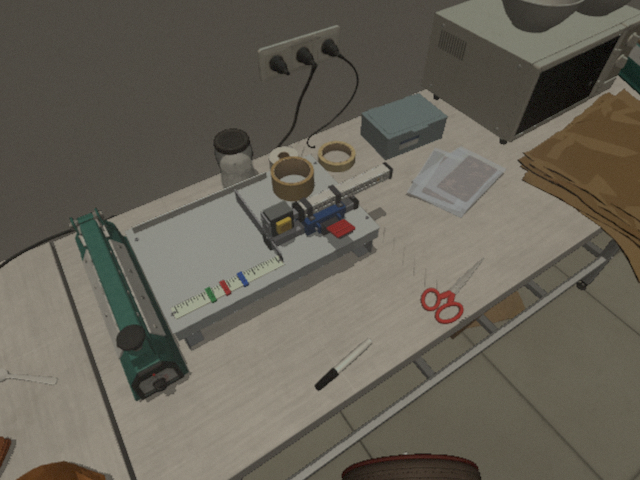

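Top view: tabs green (193,231), red (207,231), blue (224,231); head (277,203) with the yellow button on the robot side; pedal (326,243); station nearly aligned with world. Now measuring.

```bash
cat > h.py <<'E'
import numpy as np,cv2
def load(n):
    f=np.load(n);return f["p"],f["d"],f["K"],f["T"]
def cloud(d,K,T):
    v,u=np.mgrid[:d.shape[0],:d.shape[1]]
    c=np.stack([(u-K[0,2])/K[0,0]*d,(v-K[1,2])/K[1,1]*d,d],-1)
    return c@T[:3,:3].T+T[:3,3]
def ray(uv,z,K,T):
    r=T[:3,:3]@np.linalg.solve(K,np.array([uv[0],uv[1],1.]))
    return T[:3,3]+r*(z-T[2,3])/r[2]
def masks(p):
    h=cv2.cvtColor(p,cv2.COLOR_BGR2HSV);H,S,V=[h[...,i].astype(int) for i in range(3)]
    g=(S>130)&(V>50)
    return dict(red=g&((H<8)|(H>172)),yellow=g&(H>20)&(H<35),green=g&(H>50)&(H<85),blue=g&(H>100)&(H<130))
def blobs(m,amin=12):
    n,l,s,c=cv2.connectedComponentsWithStats(m.astype(np.uint8))
    return [(l==i,s[i],c[i]) for i in range(1,n) if s[i,4]>=amin]
E
python3 - <<'E'
from h import *
np.set_printoptions(precision=1,suppress=True)
for n in("top0.npz","scene0.npz"):
    p,d,K,T=load(n);P=cloud(d,K,T)
    print(n)
    m=(abs(P[...,2]-98)<5)&(d>0)
    B=max(blobs(m),key=lambda b:b[1][4]);q=P[B[0]]
    print("deck z",np.median(q[:,2]));r=cv2.minAreaRect(q[:,:2].astype(np.float32));print(r,cv2.boxPoints(r).tolist())
    for k,mm in masks(p).items():
        for b in blobs(mm):
            q=P[b[0]&(d>0)]
            if len(q)and -600<q[:,1].mean()<450 and q[:,2].mean()>60: print(k,b[1],b[2],"med",np.median(q,0),"min",np.percentile(q,3,0),"max",np.percentile(q,97,0), "ray101",ray(b[2],102,K,T))
E
```

```text
top0.npz
deck z 97.5647096266614
((627.9695434570312, -143.2706298828125), (439.99688720703125, 270.9012145996094), 89.41603088378906) [[490.28375244140625, -361.87713623046875], [761.1708374023438, -364.6381530761719], [765.6553344726562, 75.33587646484375], [494.76824951171875, 78.09689331054688]]
red [204 224   5  15  52] [206.2 230.6] med [529.1 -35.5 105.2] min [513.8 -38.5 101.5] max [540.8 -32.3 109.6] ray101 [528.9 -34.4 102. ]
red [315 234  22  20 403] [326.  243.3] med [ 496.9 -266.6  151.5] min [ 479.6 -284.7  145. ] max [ 514.7 -248.3  157.1] ray101 [ 504.8 -267.9  102. ]
yellow [268 208  18   8 101] [276.5 211.3] med [ 551.3 -176.7  172.3] min [ 547.  -190.4  161. ] max [ 555.9 -161.   176.9] ray101 [ 568.1 -170.8  102. ]
green [191 224   3  15  26] [191.6 231.4] med [524.9  -7.7 105.9] min [513.6  -8.6 101.8] max [540.   -4.7 109. ] ray101 [527.1  -6.  102. ]
blue [315 192  14   3  25] [321.7 192.7] med [ 594.3 -259.3  141.5] min [ 592.4 -270.6  139.2] max [ 596.8 -246.1  144.1] ray101 [ 606.1 -259.5  102. ]
blue [330 192  11   3  19] [334.4 193.2] med [ 594.1 -281.9  1
[... 862 characters left out ...]
 [340.2 228. ] med [ 491.2 -263.   151.8] min [ 477.2 -282.   145.6] max [ 510.4 -245.1  156.4] ray101 [ 526.  -288.6  102. ]
red [220 281  11  14  72] [224.9 287.3] med [523.8 -33.9 104.2] min [511.  -38.3 101.1] max [538.5 -30.5 109.5] ray101 [525.4 -34.6 102. ]
red [357 455 108  11 320] [411.8 457.9] med [101.2 -56.7 359.2] min [ 77.2 -94.1 343.7] max [122.7 -22.6 363.6] ray101 [ 124.2 -129.5  102. ]
yellow [276 217  15  15  93] [282.7 222. ] med [ 548.  -173.6  171.9] min [ 545.8 -188.3  159.3] max [ 554.1 -161.3  174.5] ray101 [ 603.3 -200.5  102. ]
blue [238 272  10  13  47] [242.1 278.1] med [524.2 -68.8 104.6] min [512.  -72.4 101.7] max [537.6 -65.6 108.7] ray101 [526.1 -69.6 102. ]
```

```bash
cat > go.py <<'E'
import sys,numpy as np
from scipy.spatial.transform import Rotation as R
from workcell import ctrl
YAW=-0.014
def tgt(): # tool y along station +x, z down
    y=np.array([np.cos(YAW),np.sin(YAW),0]);z=np.array([0,0,-1.]);x=np.cross(y,z)
    return R.from_matrix(np.c_[x,y,z])
s=ctrl.state();r=R.from_quat(s["ee_rot"]);t=np.array([float(a) for a in sys.argv[1:4]])
print("pos",s["eef_pos"].round(1),"turn",(r.inv()*tgt()).as_rotvec().round(4),"shift",r.inv().apply(t-s["eef_pos"]).round(1),"F",s["force"].round(1),"t",s["time_s"])
E
python3 go.py 490 -265 215
```

```text
pos [218.1 477.2 230.8] turn [-1.200e-03  5.000e-04  1.156e+00] shift [-555.9 -561.9   16.3] F [1.1 0.3 0.8] t 0.1
```

The rows are not in the units I measure in: shifts go in shares of 1000 mm and turns go in shares of 4 rad. I convert before sending: -562 mm / 1000 = -0.562, -556 mm / 1000 = -0.556, 1.156 rad / 4 = 0.289.

play_rows(
  commands=[
    [[0,0,0.03],[-0.028,-0.028,0.001],0.5],
    [[0,0,0.289],[-0.556,-0.562,0.016],1],
    [[0,0,0.289],[-0.556,-0.562,0.016],1],
    [[0,0,0.289],[-0.556,-0.562,0.016],1],
    [[0,0,0.289],[-0.556,-0.562,0.016],1],
    [[0,0,0.289],[-0.556,-0.562,0.016],1],
    [[0,0,0.289],[-0.556,-0.562,0.016],1],
    [[0,0,0.289],[-0.556,-0.562,0.016],1],
  ],
)

```text
time_s: 0.77
eef_pos: [332.3, 164.7, 224.4]
ee_rot: [0.655, 0.755, 0.0, 0.0]
force: [1.9, 0.6, -0.8]
finger_gap: 0.003
gripper_force: 0.0
```

```bash
python3 go.py 490 -265 215
```

```text
pos [332.3 164.7 224.4] turn [ 0.0002 -0.      0.1553] shift [-447.6   95.6    9.4] F [ 1.9  0.6 -0.8] t 0.7667
```

In the tool's units: -448 mm / 1000 = -0.448, 96 mm / 1000 = 0.096, 0.155 rad / 4 = 0.0388.

play_rows(
  commands=[
    [[0,0,0.025],[-0.04,0.008,0.001],1],
    [[0,0,0.0388],[-0.448,0.096,0.009],1],
    [[0,0,0.0388],[-0.448,0.096,0.009],1],
    [[0,0,0.0388],[-0.448,0.096,0.009],1],
    [[0,0,0.0388],[-0.448,0.096,0.009],1],
    [[0,0,0.0388],[-0.448,0.096,0.009],1],
    [[0,0,0.0388],[-0.448,0.096,0.009],1],
    [[0,0,0.0388],[-0.448,0.096,0.009],1],
  ],
)

```text
time_s: 1.43
eef_pos: [448.7, -147.1, 217.7]
ee_rot: [0.71, 0.704, 0.0, -0.0]
force: [2.3, -0.2, 0.4]
finger_gap: -0.003
gripper_force: 0.0
```

In the tool's units: -110 mm / 1000 = -0.11, -80 mm / 1000 = -0.08.

play_rows(
  commands=[
    [[0,0,0],[-0.08,0.01,0],1],
    [[0,0,0],[-0.11,0.018,0],1],
    [[0,0,0],[-0.11,0.018,0],1],
    [[0,0,0],[-0.11,0.018,0],1],
  ],
)

```text
time_s: 1.77
eef_pos: [466.4, -260.2, 217.1]
ee_rot: [0.711, 0.703, -0.0, 0.001]
force: [-1.1, 1.2, -0.1]
finger_gap: -0.003
gripper_force: 0.0
```

```bash
python3 go.py 490 -265 165; python3 - <<'E'
from workcell import ctrl, viewer
import cv2,numpy as np
c=viewer.camera_params("wrist");p,d=viewer.read_camera("wrist")
np.savez("wrist0.npz",p=p,d=d,K=c["camera_matrix"],T=c["T"]);cv2.imwrite("pics/w0.png",p)
E
```

```text
pos [ 466.4 -260.2  217.1] turn [0.0003 0.0016 0.0019] shift [-4.5 23.7 52.2] F [-1.1  1.2 -0.1] t 1.7667
```

View pics/w0.png

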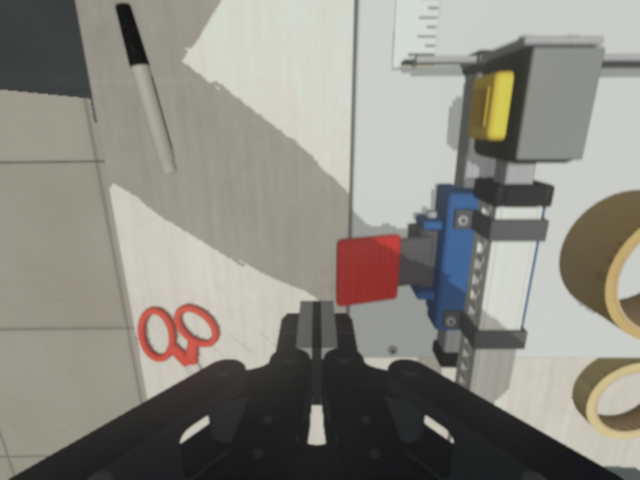

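Wrist view: the pedal (368,270) lies right of and just ahead of the closed fingers; button (493,105) and pointer end (405,63) visible. Measuring from this view.

```bash
python3 - <<'E'
from h import *
np.set_printoptions(precision=1,suppress=True)
p,d,K,T=load("wrist0.npz");P=cloud(d,K,T);print(T[:3,3])
for k,mm in masks(p).items():
    for b in blobs(mm,100):
        q=P[b[0]&(d>0)]
        if len(q): print(k,b[1],"med",np.median(q,0),"min",np.percentile(q,2,0),"max",np.percentile(q,98,0))
q=P[(P[...,2]>178)&(P[...,2]<190)&(P[...,0]>520)&(P[...,1]>-230)]
print("head top",np.percentile(q,2,0),np.percentile(q,98,0))
print("ptr",P[63,405],P[63,410],P[64,407])
g=P[(abs(P[...,2]-98)<4)]; 
# near deck edge x
e=[(np.median(P[r][(abs(P[r][:,2]-98)<3)&(P[r][:,0]<560)][:3],0)) for r in (20,80,140,320,350)]
print(np.array(e))
E
```

```text
[ 468.1 -180.3  360. ]
red [ 337  235   64   70 3871] med [ 496.5 -262.3  152.5] min [ 479.4 -282.   146.1] max [ 515.  -244.8  157.3]
red [ 139  306   79   59 1700] med [ 321.5 -393.1    9.1] min [ 282.3 -422.3    5.9] max [ 359.6 -359.7   10.9]
yellow [ 478   70   36   71 1782] med [ 550.6 -174.1  173.5] min [ 547.3 -188.8  163.9] max [ 556.2 -159.8  175.5]
blue [ 441  196   36   97 1616] med [ 551.6 -255.7  142.7] min [ 544.  -277.7  141.1] max [ 558.5 -223.5  143.9]
head top [ 556.6 -198.4  178.4] [ 587.1 -148.8  185.6]
ptr [ 518.9 -149.3  119.9] [ 521.8 -149.3  119.7] [ 520.2 -149.8  119.3]
[[ 494.4 -122.3   97.4]
 [ 494.  -155.7   96.4]
 [ 493.3 -192.4   97.3]
 [ 494.9 -325.7   98.2]
 [ 499.3 -352.2   98.3]]
```

In the tool's units: 54 mm / 1000 = 0.054, 50 mm / 1000 = 0.05.

play_rows(
  commands=[
    [[0,0,0],[0.002,0.026,0],1],
    [[0,0,0],[0.002,0.026,0.02],1],
    [[0,0,0],[0.002,0.026,0.05],1],
    [[0,0,0],[0.002,0.026,0.054],1],
    [[0,0,0],[0.002,0.026,0.054],1],
    [[0,0,0],[0.002,0.026,0.054],1],
  ],
)

```text
time_s: 2.32
eef_pos: [491.8, -252.6, 164.7]
ee_rot: [0.71, 0.704, 0.0, -0.0]
force: [1.2, -0.1, -0.3]
finger_gap: -0.003
gripper_force: 0.0
```

```bash
python3 go.py 492 -263 138
```

```text
pos [ 491.8 -252.6  164.7] turn [-0.0002 -0.0002  0.0066] shift [-10.4   0.3  26.7] F [ 1.2 -0.1 -0.3] t 2.3167
```

In the tool's units: 20 mm / 1000 = 0.02, 18 mm / 1000 = 0.018, 0.006 rad / 4 = 0.0015.

play_rows(
  commands=[
    [[0,0,0.0015],[-0.01,0,0.005],1],
    [[0,0,0.0015],[-0.01,0,0.009],1],
    [[0,0,0.0015],[-0.01,0,0.012],1],
    [[0,0,0.0015],[-0.01,0,0.015],1],
    [[0,0,0.0015],[-0.01,0,0.018],1],
    [[0,0,0.0015],[-0.01,0,0.02],1],
    [[0,0,0.0015],[-0.01,0,0.02],1],
  ],
)

```text
time_s: 2.9
eef_pos: [491.6, -263.2, 143.7]
ee_rot: [0.712, 0.702, 0.0, -0.0]
force: [0.4, 0.4, 1.1]
finger_gap: -0.004
gripper_force: 0.0
```

```bash
python3 go.py 492 -263 138
```

```text
pos [ 491.6 -263.2  143.7] turn [-0.0001 -0.0003 -0.0004] shift [0.2 0.4 5.7] F [0.4 0.4 1.1] t 2.9
```

In the tool's units: 5 mm / 1000 = 0.005, 4 mm / 1000 = 0.004.

play_rows(
  commands=[
    [[0,0,0],[0,0,0.002],1],
    [[0,0,0],[0,0,0.004],1],
    [[0,0,0],[0,0,0.005],1],
    [[0,0,0],[0,0,0.005],1],
  ],
)

```text
time_s: 3.23
eef_pos: [491.6, -263.1, 138.6]
ee_rot: [0.712, 0.702, -0.0, -0.0]
force: [0.0, 0.6, 0.7]
finger_gap: -0.002
gripper_force: 0.0
```

In the tool's units: 1.5 mm / 1000 = 0.0015, 1 mm / 1000 = 0.001.

play_rows(
  commands=[
    [[0,0,0],[0,0,0.001],1],
    [[0,0,0],[0,0,0.0015],1],
    [[0,0,0],[0,0,0.0015],1],
  ],
)

```text
time_s: 3.48
eef_pos: [491.8, -263.2, 137.7]
ee_rot: [0.712, 0.702, -0.0, 0.0]
force: [-2.1, 0.6, 4.8]
finger_gap: -0.004
gripper_force: 2.3
```

Contact with the stop. A small firm push, then lift and verify.

In the tool's units: 1.5 mm / 1000 = 0.0015, 1 mm / 1000 = 0.001.

play_rows(
  commands=[
    [[0,0,0],[0,0,0.001],1],
    [[0,0,0],[0,0,0.0015],1],
    [[0,0,0],[0,0,0.0015],1],
  ],
)

```text
time_s: 3.73
eef_pos: [491.6, -263.3, 137.1]
ee_rot: [0.712, 0.702, -0.0, 0.0]
force: [-4.9, 2.3, 14.7]
finger_gap: 0.0
gripper_force: 7.3
```

In the tool's units: -100 mm / 1000 = -0.1, -70 mm / 1000 = -0.07.

play_rows(
  commands=[
    [[0,0,0],[0,0,-0.01],1],
    [[0,0,0],[0,0,-0.035],0.6],
    [[0,0,0],[0,0,-0.07],0.2],
    [[0,0,0],[0,0,-0.1],0],
    [[0,0,0],[0,0,-0.1],0],
    [[0,0,0],[0,0,-0.1],0],
  ],
)

```text
time_s: 4.23
eef_pos: [492.8, -263.9, 238.0]
ee_rot: [0.712, 0.702, 0.0, 0.002]
force: [-0.0, 0.5, -0.1]
finger_gap: 0.705
gripper_force: 0.0
```

```bash
cat > wm.py <<'E'
from h import *
from workcell import viewer
import sys
np.set_printoptions(precision=1,suppress=True)
n=sys.argv[1];cam=sys.argv[2]
c=viewer.camera_params(cam);p,d=viewer.read_camera(cam)
K,T=c["camera_matrix"],c["T"]
np.savez(n+".npz",p=p,d=d,K=K,T=T);cv2.imwrite(f"pics/{n}.png",p)
P=cloud(d,K,T)
for k,mm in masks(p).items():
    for b in blobs(mm,20):
        q=P[b[0]&(d>0)]
        if len(q) and q[:,2].mean()>60 and 470<q[:,0].mean()<640: print(k,b[1],"med",np.median(q,0),"min",np.percentile(q,2,0),"max",np.percentile(q,98,0))
E
python3 wm.py w1 wrist; python3 go.py 572 -174 210
```

```text
red [ 285  218   58   57 3238] med [ 491.7 -262.8  138.3] min [ 473.5 -282.7  136.3] max [ 510.1 -244.9  140. ]
yellow [ 415   70   25   62 1201] med [ 551.1 -174.9  173.7] min [ 547.3 -189.2  167. ] max [ 555.8 -161.3  175.6]
blue [409 186  11  10  65] med [ 556.3 -226.5  142.9] min [ 552.1 -228.8  141.7] max [ 558.6 -223.4  144.2]
blue [392 208  26  50 886] med [ 551.3 -255.1  142.7] min [ 544.  -268.8  141.2] max [ 558.3 -242.3  144. ]
pos [ 492.1 -263.3  236.5] turn [0.0011 0.0007 0.0001] shift [90.5 78.7 26.5] F [ 0.   0.3 -0.6] t 4.2833
```

Pedal is level at 138 mm (40 above the deck) and stays down; head unmoved. Go over the head.

In the tool's units: 90 mm / 1000 = 0.09, 80 mm / 1000 = 0.08.

play_rows(
  commands=[
    [[0,0,0],[0.02,0.02,0],0],
    [[0,0,0],[0.05,0.045,0.005],0],
    [[0,0,0],[0.08,0.07,0.01],0],
    [[0,0,0],[0.09,0.078,0.012],0],
    [[0,0,0],[0.09,0.078,0.012],0],
    [[0,0,0],[0.09,0.078,0.012],0],
  ],
)

```text
time_s: 4.78
eef_pos: [570.4, -173.6, 222.6]
ee_rot: [0.711, 0.703, -0.001, -0.001]
force: [-0.2, -0.6, -0.0]
finger_gap: 1.0
gripper_force: 0.0
```

```bash
python3 wm.py w2 wrist; python3 go.py 571 -175 139;python3 - <<'E'
from h import *
np.set_printoptions(precision=1,suppress=True)
p,d,K,T=load("w2.npz");P=cloud(d,K,T)
q=P[(abs(P[...,2]-184)<4)&(abs(P[...,0]-572)<40)&(abs(P[...,1]+174)<50)]
print(np.percentile(q,1,0),np.percentile(q,99,0),len(q))
E
```

```text
red [218  10  52  19 882] med [529.2 -35.  105.5] min [514.  -38.8 103.7] max [543.5 -30.1 110.1]
red [ 190  352   46   50 1715] med [ 500.6 -265.3  138.4] min [ 483.7 -282.9  136.2] max [ 528.4 -182.6  247.3]
yellow [275 244  15  60 711] med [ 552.4 -172.3  174.1] min [ 548.8 -187.9  160.7] max [ 555.9 -160.3  176.7]
blue [223  74  49  16 688] med [528.7 -69.3 105.6] min [513.8 -73.1 103.8] max [542.6 -65.1 109.9]
blue [346 329   7   8  22] med [ 592.2 -227.1  142.9] min [ 590.  -229.3  141.9] max [ 593.4 -223.7  143.8]
blue [280 382  19  37 544] med [ 550.4 -280.   142.7] min [ 544.7 -293.7  141.6] max [ 556.5 -266.8  143.8]
blue [341 409  16  11  91] med [ 591.2 -292.2  142.7] min [ 587.4 -295.8  141.6] max [ 597.6 -287.7  143.9]
pos [ 570.2 -174.4  223. ] turn [-0.0019 -0.0003  0.0004] shift [-0.6  1.  84. ] F [ 0.   0.3 -0.2] t 4.8333
[ 557.6 -198.   180.1] [ 588.4 -151.3  185.7] 5153
```

View pics/w2.png

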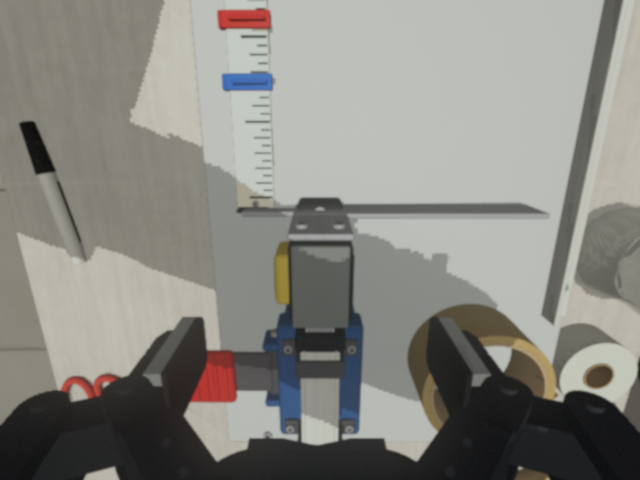

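The head (320,285) lies between the open fingers, button left (283,273), red tab (245,19), pointer (240,210); the tape is clear of the fingers. Descend.

In the tool's units: 84 mm / 1000 = 0.084, 1.5 mm / 1000 = 0.0015.

play_rows(
  commands=[
    [[0,0,0],[-0.0005,0.0015,0.03],0],
    [[0,0,0],[-0.0005,0.0015,0.06],0],
    [[0,0,0],[-0.0005,0.0015,0.078],0],
    [[0,0,0],[-0.0005,0.0015,0.084],0],
    [[0,0,0],[-0.0005,0.0015,0.084],0],
    [[0,0,0],[-0.0005,0.0015,0.084],0],
  ],
)

```text
time_s: 5.33
eef_pos: [572.4, -175.8, 140.8]
ee_rot: [0.712, 0.702, 0.0, 0.0]
force: [0.7, 0.0, 0.2]
finger_gap: 1.005
gripper_force: 0.0
```

play_rows(
  commands=[
    [[0,0,0],[0,0,0],0.3],
    [[0,0,0],[0,0,0],0.5],
    [[0,0,0],[0,0,0],0.7],
    [[0,0,0],[0,0,0],1],
    [[0,0,0],[0,0,0],1],
    [[0,0,0],[0,0,0],1],
    [[0,0,0],[0,0,0],1],
    [[0,0,0],[0,0,0],1],
  ],
  grip_force=40,
)

```text
time_s: 6.0
eef_pos: [571.8, -175.0, 140.8]
ee_rot: [0.712, 0.702, -0.001, -0.0]
force: [-5.2, 1.1, 8.6]
finger_gap: 0.409
gripper_force: 40.8
```

```bash
python3 go.py 571 -175 139; python3 wm.py w3 wrist
```

```text
pos [ 571.8 -175.   140.8] turn [-0.0009  0.0007 -0.0006] shift [-0.  -0.8  1.8] F [-5.2  1.1  8.6] t 6.0
red [128 441   7   8  31] med [ 481.  -244.1  135.7] min [ 479.5 -245.6  132.5] max [ 529.  -166.4  213.3]
red [160 441  39  39 864] med [ 508.2 -254.8  138.3] min [ 496.5 -263.7  134.9] max [ 550.4 -157.2  227.6]
yellow [265 372   3  13  24] med [ 555.3 -177.1  173.9] min [ 555.1 -180.3  173.1] max [ 556.4 -175.2  178.1]
yellow [265 392   4  10  26] med [ 555.2 -184.3  174. ] min [ 551.1 -204.7  152.2] max [ 556.4 -181.9  178.4]
blue [ 172   46   74   26 1745] med [528.9 -69.6 105.4] min [513.6 -73.6 103.8] max [543.2 -64.7 110. ]
blue [257 405  13  33 286] med [ 547.4 -224.   142.4] min [ 545.1 -232.5  138.2] max [ 559.9 -157.5  215.4]
blue [367 408   9  26 182] med [ 596.8 -224.4  142.5] min [ 589.5 -231.   138.9] max [ 598.5 -192.3  178.3]
```

Button fully in (gap ≈35 mm). Draw out.

play_rows(
  commands=[
    [[0,0,0],[0.003,0,0],1],
    [[0,0,0],[0.01,0,0],1],
    [[0,0,0],[0.02,0,0],1],
    [[0,0,0],[0.03,0,0],1],
    [[0,0,0],[0.04,0,0],1],
    [[0,0,0],[0.05,0,0],1],
    [[0,0,0],[0.055,0,0],1],
    [[0,0,0],[0.055,0,0],1],
  ],
)

```text
time_s: 6.72
eef_pos: [572.5, -119.1, 140.8]
ee_rot: [0.712, 0.702, -0.001, -0.0]
force: [-5.1, -0.9, 6.0]
finger_gap: 0.405
gripper_force: 41.1
```

```bash
python3 wm.py t1 top; python3 go.py 571 -70 139; python3 - <<'E'
import cv2
p=cv2.imread("pics/t1.png")[160:270,140:380];cv2.imwrite("pics/t1c.png",cv2.resize(p,None,fx=3.3,fy=3.3,interpolation=cv2.INTER_CUBIC))
E
```

```text
red [206  45  36  78 421] med [ 552.  -166.6  624.8] min [ 523.1 -179.   609.6] max [ 588.8 -155.9  630. ]
red [204 224   5  15  53] med [529.7 -35.6 104.7] min [513.6 -38.3 102.5] max [541.7 -31.8 109. ]
red [315 237  22  21 418] med [ 490.  -266.9  137.3] min [ 473.2 -285.4  134. ] max [ 508.9 -248.3  140.4]
green [191 224   3  15  35] med [529.5  -7.8 106. ] min [515.1  -9.3 102.8] max [541.   -4.6 110. ]
blue [315 192  26   3  44] med [ 594.3 -265.9  141.6] min [ 591.7 -291.6  138.8] max [ 596.4 -246.1  144.2]
blue [303 212   8   8  23] med [ 549.7 -227.6  141.4] min [ 544.  -236.1  138.5] max [ 557.6 -223.8  143.9]
blue [312 212  29   8 177] med [ 549.9 -265.1  141.6] min [ 543.9 -291.1  138.3] max [ 557.5 -244.4  144.2]
blue [223 224   4  15  45] med [527.7 -70.3 104.8] min [514.2 -72.2 101.1] max [541.6 -67.1 109.9]
pos [ 572.4 -119.5  140.7] turn [-0.0012  0.0007 -0.0001] shift [49.4 -2.1  1.7] F [-5.3 -0.6  7.6] t 6.7667
```

View pics/t1c.png

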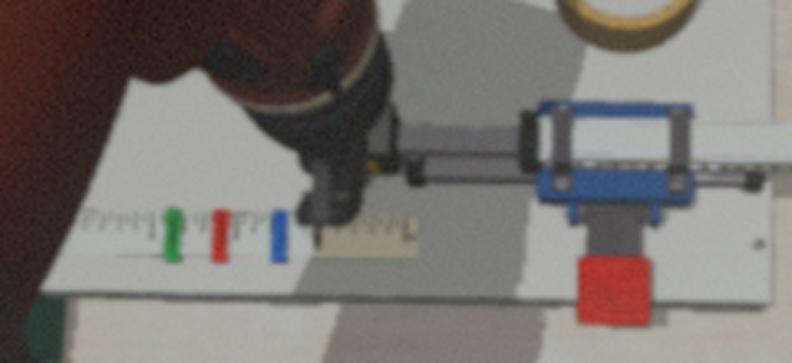

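The arm slides (pointer at crop (317,235)), carriage unmoved. Continue most of the rest, then look closely.

In the tool's units: 50 mm / 1000 = 0.05, 48 mm / 1000 = 0.048.

play_rows(
  commands=[
    [[0,0,0],[0.005,0,0],1],
    [[0,0,0],[0.015,0,0],1],
    [[0,0,0],[0.025,0,0],1],
    [[0,0,0],[0.035,0,0],1],
    [[0,0,0],[0.043,0,0],1],
    [[0,0,0],[0.048,0,0],1],
    [[0,0,0],[0.05,0,0],1],
    [[0,0,0],[0.05,0,0],1],
  ],
)

```text
time_s: 7.43
eef_pos: [573.1, -69.6, 140.7]
ee_rot: [0.712, 0.702, -0.001, -0.0]
force: [-6.5, -0.1, 8.4]
finger_gap: 0.404
gripper_force: 40.8
```

```bash
python3 wm.py w4 wrist; python3 go.py 571 -61 139
```

```text
red [ 190  209   65   20 1154] med [529.2 -33.  105.3] min [514.1 -37.8 103.9] max [543.7 -29.3 109.9]
blue [198 278  60  16 815] med [528.8 -67.7 105.3] min [514.  -72.7 103.9] max [543.1 -64.3 109.8]
pos [573.1 -69.8 140.7] turn [-0.0012  0.0009 -0.0004] shift [ 8.8 -2.2  1.7] F [-6.1 -1.1  7.6] t 7.4833
```

View pics/w4.png

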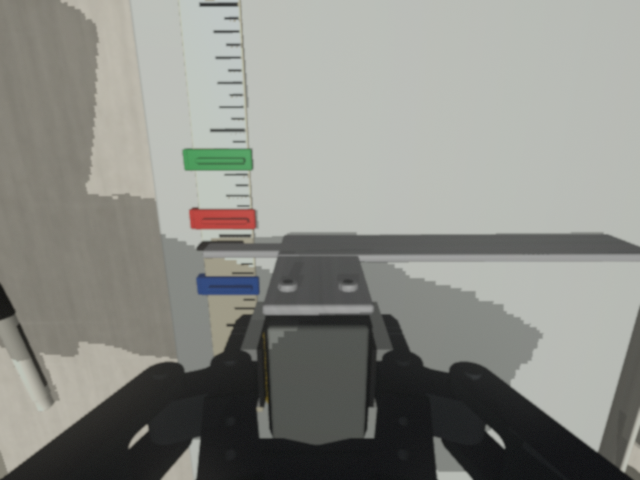

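Red fin at (223,219), pointer tip at (203,246) just short of it. Measure both with depth.

```bash
python3 - <<'E'
from h import *
np.set_printoptions(precision=1,suppress=True,linewidth=150)
p,d,K,T=load("w4.npz");P=cloud(d,K,T)
for r in range(238,256): print(r,[ (p[r,u].mean().round(),*P[r,u].round(1)) for u in (206,216,235)])
m=masks(p)["red"];h=m&(P[...,2]>107.5)
print("fin",np.median(P[h],0),P[h].min(0),P[h].max(0)); q=P[m];print((np.percentile(q,1,0)+np.percentile(q,99,0))/2)
cv2.imwrite("pics/w4c.png",cv2.resize(p[190:270,170:290],None,fx=6,fy=6,interpolation=cv2.INTER_CUBIC))
E
```

```text
238 [(np.float64(190.0), np.float64(519.3), np.float64(-44.0), np.float64(102.1)), (np.float64(164.0), np.float64(523.9), np.float64(-44.5), np.float64(100.8)), (np.float64(143.0), np.float64(533.6), np.float64(-44.4), np.float64(101.6))]
239 [(np.float64(182.0), np.float64(519.0), np.float64(-44.8), np.float64(101.4)), (np.float64(144.0), np.float64(524.1), np.float64(-44.7), np.float64(101.8)), (np.float64(137.0), np.float64(533.3), np.float64(-45.2), np.float64(100.6))]
240 [(np.float64(154.0), np.float64(519.1), np.float64(-45.2), np.float64(101.7)), (np.float64(118.0), np.float64(524.2), np.float64(-45.0), np.float64(102.4)), (np.float64(110.0), np.float64(533.6), np.float64(-45.2), np.float64(102.2))]
241 [(np.float64(106.0), np.float64(522.0), np.float64(-42.8), np.float64(111.2)), (np.float64(81.0), np.float64(526.9), np.float64(-42.6), np.float64(112.2)), (np.float64(74.0), np.float64(535.7), np.float64(-42.9), np.float64(111.4))]
242 [(np.float64(62.0), np.float64(522.5), np.float64(-42.7), np.float64(113.1)), (np.float64(66.0), np.float64(527.5), np.float64(-42.4), np.floa
[... 2559 characters left out ...]
), np.float64(531.0), np.float64(-43.0), np.float64(128.3)), (np.float64(156.0), np.float64(539.3), np.float64(-42.9), np.float64(128.8))]
254 [(np.float64(157.0), np.float64(526.5), np.float64(-43.5), np.float64(128.0)), (np.float64(157.0), np.float64(530.7), np.float64(-43.8), np.float64(127.3)), (np.float64(156.0), np.float64(538.9), np.float64(-43.9), np.float64(127.5))]
255 [(np.float64(154.0), np.float64(526.5), np.float64(-44.0), np.float64(128.0)), (np.float64(153.0), np.float64(530.4), np.float64(-44.5), np.float64(126.7)), (np.float64(153.0), np.float64(539.0), np.float64(-44.2), np.float64(127.8))]
fin [531.3 -33.7 109. ] [519.7 -35.1 107.6] [575.2  10.  283.6]
[528.9 -33.5 107. ]
```

View pics/w4c.png

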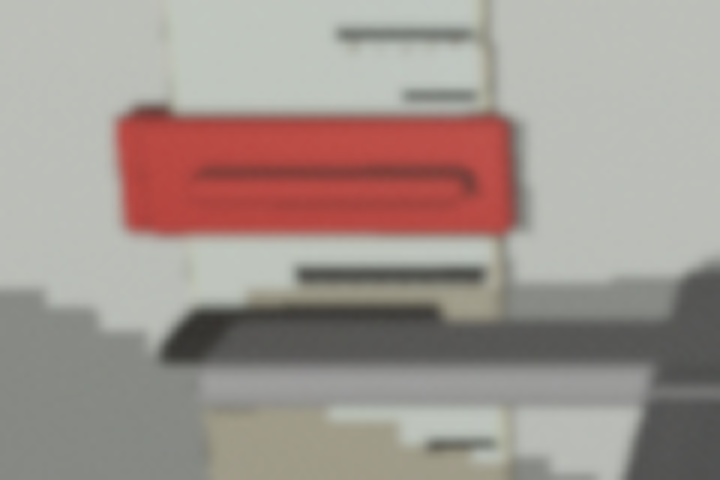

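In the tool's units: 9.3 mm / 1000 = 0.0093, 8 mm / 1000 = 0.008.

play_rows(
  commands=[
    [[0,0,0],[0.003,0,0],1],
    [[0,0,0],[0.006,0,0],1],
    [[0,0,0],[0.008,0,0],1],
    [[0,0,0],[0.0093,0,0],1],
    [[0,0,0],[0.0093,0,0],1],
    [[0,0,0],[0.0093,0,0],1],
  ],
)

```text
time_s: 7.98
eef_pos: [573.1, -60.8, 140.6]
ee_rot: [0.712, 0.702, -0.001, -0.0]
force: [-5.0, -2.1, 7.4]
finger_gap: 0.407
gripper_force: 40.6
```

```bash
python3 wm.py w5 wrist; python3 wm.py t2 top; python3 wm.py s2 scene;python3 go.py 571 -61 139; python3 - <<'E'
from h import *
np.set_printoptions(precision=1,suppress=True,linewidth=150)
p,d,K,T=load("w5.npz");P=cloud(d,K,T)
m=P[190:280,180:300].reshape(-1,3);g=p[190:280,180:300].mean(-1).ravel()
q=m[(m[:,2]>111)&(m[:,2]<124)&(m[:,0]<540)];print("blade front",np.median(q,0),q[:,1].std())
q=m[(m[:,2]>126)&(m[:,2]<132)&(m[:,0]<540)];print("blade top",np.percentile(q,[5,50,95],axis=0))
a=cv2.resize(p[180:280,170:290],(480,400),interpolation=cv2.INTER_CUBIC)
t=cv2.resize(cv2.imread("pics/t2.png")[210:250,180:228],(312,260),interpolation=cv2.INTER_CUBIC)
s=cv2.resize(cv2.imread("pics/s2.png")[265:315,195:255],(312,260),interpolation=cv2.INTER_CUBIC)
o=np.zeros((530,800,3),np.uint8);o[:400,:480]=a;o[:260,484:796]=t;o[265:525,484:796]=s;cv2.imwrite("pics/c5.png",o)
E
```

```text
red [192 227  64  19 876] med [528.8 -32.5 105.4] min [514.1 -36.4 103.9] max [543.8 -29.2 110. ]
blue [199 293  60  16 774] med [528.3 -67.6 105.3] min [513.8 -72.3 103.8] max [542.7 -64.2 109.9]
red [    0     5   166   303 23825] med [500.6 -69.  663.5] min [ 386.  -104.5  624.5] max [603.3 -15.2 709.1]
red [142  38  27  70 334] med [ 559.2 -110.3  625.3] min [ 532.6 -118.3  614.7] max [ 591.9 -103.5  629.6]
red [204 229   5  10  22] med [519.3 -36.3 104.5] min [513.7 -38.1 102.5] max [531.5 -31.8 114.9]
red [315 237  22  21 421] med [ 490.3 -265.2  137.2] min [ 473.2 -285.3  134.6] max [ 508.9 -248.3  140.6]
green [118 190   8   8  21] med [597.7 123.4 132.4] min [588.2 117.7 129.1] max [602.  129.9 134.8]
green [110 206  13  11  33] med [556.1 127.1 132.7] min [550.8 119.1 130.8] max [568.4 141.5 136.2]
green [190 224   5  15  39] med [528.5  -7.8 105.1] min [513.7 -10.1 102.4] max [541.3  -4.6 110.3]
blue [316 192  23   3  32] med [ 594.1 -265.9  141.9] min [ 592.2 -288.3  139.8] max [ 596.1 -248.   144.4]
blue [314 212  27   8 151] med [ 550.1 -266.8  141.7] min [ 544.2 -291.3  139.5] max [ 557.2 -246.3  144.9]
blue [223 225   3  14  42] med [526.5 -70.3 105.5] min [513.9 -72.2 102.4] max [539.1 -67.3 109.9]
red [172  82  18   4  33] med [526.9 -55.4 503.2] min [524.  -62.8 501. ] max [528.7 -46.2 504.6]
red [153  84  19  15  44] med [530.6 -34.1 500.1] min [527.5 -43.8 492. ] max [534.4 -22.7 503.6]
red [329 225  27  21 356] med [ 487.4 -263.5  136.9] min [ 470.5 -282.9  132.2] max [ 506.5 -245.2  139.1]
red [220 281  11  14  58] med [520.1 -33.2 104.7] min [510.7 -38.2  99.6] max [538.1 -30.  111.4]
pos [573.2 -60.8 140.7] turn [-0.0013  0.0009 -0.0008] shift [-0.2 -2.2  1.7] F [-5.8 -1.3  7.2] t 8.1333
blade front [529.6 -33.4 118.8] 0.537467008890417
blade top [[525.9 -36.2 126.5]
 [532.4 -34.5 127.7]
 [539.2 -33.1 128.7]]
```

View pics/c5.png

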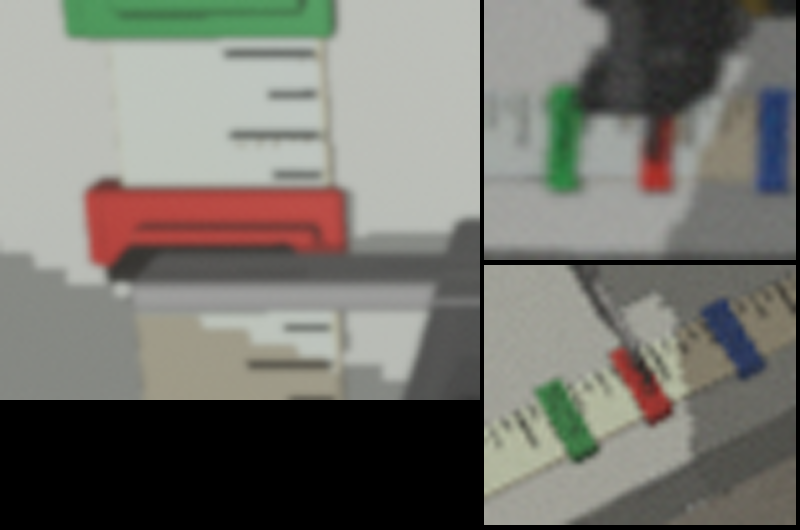

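Wrist crop: blade front edge on the red fin; top and scene crops show the black tip over the red tab. A numeric same-view check of the offset:

```bash
python3 - <<'E'
from h import *
np.set_printoptions(precision=1,suppress=True,linewidth=150)
for n,n0 in(("t2","top0"),("s2","scene0")):
    p,d,K,T=load(n+".npz");P=cloud(d,K,T)
    p0,d0,K0,T0=load(n0+".npz");P0=cloud(d0,K0,T0)
    q=P0[masks(p0)["red"]&(abs(P0[...,1]+35)<15)&(P0[...,2]>95)&(P0[...,2]<112)]
    print(n,"tab",(np.percentile(q,1,0)+np.percentile(q,99,0))/2,"fin",np.median(q[q[:,2]>108],0))
    a=(P[...,0]>517)&(P[...,0]<545)&(abs(P[...,1]+35)<15)&(P[...,2]>111)&(P[...,2]<131)&(p.mean(-1)<130)
    v,u=np.nonzero(a)
    for i in range(0,len(v),max(1,len(v)//14)): print(u[i],v[i],p[v[i],u[i]],P[v[i],u[i]])
    print("median",np.median(P[a],0),a.sum())
E
```

```text
t2 tab [527.6 -35.1 105.4] fin [531.7 -35.8 109.1]
204 228 [108 107 108] [529.2 -35.9 125.8]
205 228 [74 72 75] [529.5 -37.4 124.2]
206 228 [48 50 62] [530.5 -38.  119.1]
204 229 [114 115 113] [527.2 -36.  125.9]
205 229 [75 75 80] [527.5 -37.6 124.6]
206 229 [50 53 68] [528.9 -37.7 117.6]
204 230 [112 114 115] [525.  -36.5 127.5]
205 230 [73 74 78] [525.4 -37.8 125.1]
206 230 [47 48 71] [526.8 -38.1 118.5]
205 231 [62 63 76] [524.4 -36.8 120.7]
206 231 [47 50 71] [525.  -38.  117.8]
205 232 [52 56 72] [522.5 -36.8 120.3]
206 232 [45 46 74] [523.6 -37.3 114.6]
205 233 [52 54 80] [521.3 -35.9 116.6]
206 233 [41 45 81] [521.2 -38.  117. ]
205 234 [ 47  50 109] [519.5 -35.9 116. ]
206 234 [37 42 98] [520.  -37.1 113.3]
median [525.  -37.3 119.1] 17
s2 tab [525.  -34.3 105. ] fin [528.6 -34.  109. ]
218 272 [113 116 119] [544.8 -34.9 126.6]
218 273 [85 90 92] [543.2 -34.  126.2]
220 273 [106 111 109] [541.7 -37.1 125.6]
219 274 [102 104 106] [539.  -34.3 127.9]
219 275 [86 90 90] [538.7 -33.7 125.6]
221 275 [117 121 123] [534.9 -36.3 128.1]
220 276 [109 112 114] [534.2 -34.  127.8]
220 277 [ 95  98 100] [534.4 -33.5 124.7]
222 277 [116 119 122] [530.5 -36.1 127.4]
221 278 [ 98 102 102] [529.8 -33.7 127.1]
223 278 [126 131 131] [528.8 -36.9 125.8]
222 279 [105 106 109] [527.5 -34.4 126.2]
222 280 [88 92 98] [525.  -33.4 127.1]
224 280 [104 107 107] [524.3 -36.6 125.2]
223 281 [84 88 90] [525.7 -34.7 121.9]
223 282 [65 66 85] [522.5 -33.5 123.7]
223 283 [55 59 92] [525.2 -33.5 117.2]
225 283 [58 62 70] [524.  -36.6 116.1]
225 284 [43 47 52] [521.5 -35.6 116.9]
225 285 [46 50 63] [518.2 -34.4 119. ]
226 286 [42 47 53] [517.2 -35.3 116.1]
median [529.8 -34.7 125.5] 41
```

All three views say the blade's centre is about 1 mm short. Nudge 1 mm, hold.

In the tool's units: 1 mm / 1000 = 0.001, 0.5 mm / 1000 = 0.0005.

play_rows(
  commands=[
    [[0,0,0],[0.0005,0,0],1],
    [[0,0,0],[0.001,0,0],1],
    [[0,0,0],[0.001,0,0],1],
    [[0,0,0],[0.001,0,0],1],
    [[0,0,0],[0.001,0,0],1],
  ],
)

```text
time_s: 8.55
eef_pos: [573.2, -60.1, 140.7]
ee_rot: [0.712, 0.702, -0.001, 0.0]
force: [-6.0, -2.7, 8.2]
finger_gap: 0.409
gripper_force: 40.3
```

```bash
python3 wm.py s3 scene; python3 - <<'E'
from h import *
p,d,K,T=load("s3.npz");P=cloud(d,K,T)
a=(P[...,0]>517)&(P[...,0]<545)&(abs(P[...,1]+35)<15)&(P[...,2]>111)&(P[...,2]<131)&(p.mean(-1)<130)
print(np.percentile(P[a],[5,50,95],axis=0))
E
python3 go.py 571 -60 140
```

```text
red [156  82  36  14  70] med [528.2 -44.6 502.1] min [523.8 -64.1 496.7] max [532.5 -26.7 504.6]
red [328 225  28  21 352] med [ 487.  -263.6  136.8] min [ 470.3 -283.4  132.9] max [ 506.7 -245.4  139.4]
red [220 282  11  13  53] med [518.9 -33.3 104. ] min [510.5 -38.5  99.1] max [538.  -30.1 107. ]
[[518.99116292 -36.04088432 116.14654095]
 [528.75416323 -34.08183914 124.93267524]
 [542.11127542 -32.72356039 128.13442082]]
pos [573.2 -60.1 140.7] turn [-0.0013  0.0014 -0.001 ] shift [ 0.1 -2.2  0.7] F [-5.7 -1.7  6.9] t 8.6
```

Pointer at −34.1 to −34.4, fin at −34.0 to −34.3 in the same view; pedal still down, button still squeezed in.

```bash
python3 -c "from workcell import ctrl;print(ctrl.sign_off())"
```

```text
the job is handed in; nothing more can be done
None
```

I pressed the pedal to its stop first, where it stayed down. I then drew the arm out to the red tab, with the pointer within about 1 mm of the fin by the cameras, and signed off holding it there with the button squeezed in. The tape, marker and scissors were not touched, and it took about 9 s of robot time.

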